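Fit the baffle plate and hold the bayonet cap at half lock

TASK

Get the chip trap ready for its vent check: take the baffle plate out of its rack and slide it fully home, upright, into the trap's slot and let go of it; then set the bayonet cap into the pot's mouth with its lugs through the two notches, flat on the rim. Turn the cap clockwise (seen from above) to the half-way posts, an eighth of a turn, stopping before the lock clicks; a spring pushes it back when let go, so finish while still gripping it there. Do not let it click, and leave the other things on the bench where they are.

Things in the scene. Friction and masses are not known exactly. Their poses are not given: they have to be found in the camera images.
- trap: Fixed aluminium chip trap: a round pot and, centred 120 mm from it towards the trap's +y, a slotted block 92 (x) x 50 (y) x 60 mm high. Origin: on the pot's axis at bench level, z up. Pot 96 mm across, 60 mm high. Outside it stand two of each: a thin tall half-way post and a thick low lock block (16 mm wide, 50 mm high, 90 degrees clockwise of a notch).
- pot_mouth (a point): Centre of the pot's mouth, level with the rim's top, 60 mm above the bench. The inward rim is 8 mm thick with an opening 60 mm across. Two notches 14 mm wide, reaching 42 mm from the axis, cut it on the trap's +x and -x sides. The cap's lugs go down through them, then turn clockwise under the rim.
- half_post (a point): Top centre of one half-way post, 66 mm above the bench, 52 mm from the pot's axis, 45 degrees clockwise of the +x notch; its twin stands opposite, beyond the axis. Posts 5 mm wide. The cap is half-way when its bar and ears point at the two posts.
- slot_mouth (a point): Centre of the slot's mouth in the block's top, 60 mm above the bench. The slot is 66 mm long along the trap's x and 11 mm wide along the trap's y, 50 mm deep, with a small chamfer; it takes the plate upright, either way round.
- slot_floor (a point): Centre of the slot's floor, 10 mm above the bench, straight under slot_mouth. Axes as the trap.
- spring_ring (a joint): Sprung ring in the pot, rad: 0 at rest, at most 1.46. The cap's lugs meet it after about 0.08 rad of clockwise turn, then it follows: cap turn = value + 0.08, so about 0.7 at half-way. It pushes back with 0.02 N m at 0 and 0.06 N m half-way and turns the cap part of the way back when let go. A sprung ball resists from about 1.0; beyond about 1.15 the lock has clicked.
- cap: Loose bayonet cap, about 0.18 kg, standing on the bench. Origin: centre of its underside, z up. Spigot 56 mm across, 16 mm high, with two lugs at its foot along the cap's +x and -x (10 mm wide, 5 mm high, tips 37.5 mm from the axis); then a disc 92 mm across, 16 to 22 mm above the origin, with two small ears over the lugs. Fitted, the disc lies on the rim and the origin is 44 mm above the bench.
- cap_bar (a point): Top centre of the cap's black upright grip bar, 54 mm above the cap's origin. The bar is 60 mm long along the cap's x (over the lugs), 14 mm wide along y, 32 mm high, standing on the disc. The cap is the same turned by half a turn. In the pot it has 2 mm clearance all round and 3 mm play upward once turned; a stop blocks it anticlockwise.
- plate: Loose steel baffle plate, 60 mm wide (x), 8 mm thick (y), 90 mm high (z), about 0.2 kg, standing upright in the rack's slot with its lowest 25 mm hidden. Origin: centre of its lower edge, 10 mm above the bench both in the rack and when fully home in the trap (then 40 mm stand proud).
- rack: Fixed grey plastic rack block 92 (x) x 50 (y) x 35 mm high with one slot that holds the plate upright; origin at the centre of its underside. Lift the plate straight up.
- block: Bystander: finished aluminium block 60 x 130 x 26 mm lying on the bench; origin at the centre of its underside. Leave alone.
- deburrer: Bystander: slim knurled deburring tool, 135 mm long (along its x, from -60 to +75 mm), 14 mm thick, lying on the bench nearest the robot. Leave alone.
- case: Bystander: open clear tool case 130 x 190 x 35 mm with tools in it; origin at the centre of its underside. Leave alone.

How it is judged:
On the way, in this order (a step that is already met when the one before it is completed fails the run):
1. the baffle plate is fully home in the trap's slot and released (horizontal distance between plate and slot_floor below 0.004 m and z of plate in the frame of trap below 0.014 m and angle between the x axis of plate and the x axis of trap, either way round below 0.08 rad and angle between plate's own z axis and vertical below 0.08 rad and contact force between the fingers and plate below 0.3 N), for 0.2 s.
2. the cap lies flat on the rim with its lugs through the notches, not yet turned (horizontal distance between cap and pot_mouth below 0.005 m and z of cap in the frame of trap below 0.049 m and angle between cap's own z axis and vertical below 0.1 rad and angle between the x axis of cap and the x axis of trap, either way round below 0.2 rad), for 0.1 s.
At the end, for the whole second after the job is handed in: Plate home: within 4 mm of the slot floor, upright within 4.6 deg. Cap on the pot: within 5 mm of its axis and fitted height, level within 5.7 deg, turned 45 +- 9 deg clockwise, ring at 0.45 to 0.98 rad, still, and gripped with over 1 N (horizontal distance between plate and slot_floor below 0.004 m and z of plate in the frame of trap below 0.014 m and angle between the x axis of plate and the x axis of trap, either way round below 0.08 rad and angle between plate's own z axis and vertical below 0.08 rad and horizontal distance between cap and pot_mouth below 0.005 m and z of cap in the frame of trap below 0.049 m and angle between cap's own z axis and vertical below 0.1 rad and angle between the x axis of cap and the x axis of trap, either way round between 0.625 and 0.945 rad and value of joint spring_ring between 0.45 and 0.98 rad and contact force between the fingers and cap above 1 N and angular speed of cap below 0.2 rad/s); the arm keeps its last pose, push and grip.
It fails at once if the cap is turned so far that the lock clicks (ring beyond 1.15 rad) (value of joint spring_ring above 1.15 rad).
It fails at once if the block is disturbed (moved more than 20 mm) (distance of block from where it was at the start of the episode above 0.02 m).
It fails at once if the deburrer is disturbed (moved more than 20 mm) (distance of deburrer from where it was at the start of the episode above 0.02 m).
It fails at once if the case is disturbed (moved more than 20 mm) (distance of case from where it was at the start of the episode above 0.02 m).
It also fails if it takes over 72 s, if anything falls off the work surface, if the arm or the gripper's body presses on something with over 40 N, if the wrist force passes 120 N, or if a joint passes its speed limit or range.

ROBOT

A 7-joint arm with a two-finger parallel gripper is mounted at the origin on the work surface. World frame = base frame: x ahead of the robot, y to its left, z up, the work surface at z = 0. Lengths are in m, angles in rad, forces in N, time in s.
With the tool pointing down it reaches from about 0.4 to 0.85 m from the base axis. Payload 10.4 kg.
Tool frame: the origin (TCP) lies where the fingers leave the gripper's body, on its centre line; the fingertips stand 70 mm ahead of it and the grasp point (between the pads) lies r.grip_depth ahead of it (r.grip_depth is the distance from the TCP to the grasp point, in m); z points along the fingers, y is the direction in which the jaws open and shut (so a half turn about z gives the same grasp; the last joint's range is limited). The gripper opens to 87 mm and grips with 3 to 60 N. Pads are 19 mm wide; open, the fingers measure 117 mm over their backs; the gripper's body (75 mm by 190 mm) begins 51 mm behind the grasp point.
Start: joints at [1.295, 0.332, -0.065, 1.46, 0.022, 1.35, -0.088], TCP at [0.156, -0.605, 0.292] pointing down, gripper open.
Joint ranges: [-2.6, 2.6], [-0.5, 2.12], [-1.47, 1.34], [0.16, 2.42], [-1.27, 4.41], [0.06, 2.06], [-2.6, 2.6]. Speed limits (rad/s): [2.22, 2.22, 2.79, 2.79, 3.14, 3.14, 3.14].

INTERFACE

Orientations are given as a unit quaternion [x, y, z, w].
In Python, from bench import monitor, viewer, workorder, nets, r gives the robot as it stands.
- The arm moves only by the tool drive_tool, never from a script. Its argument "plan" is a list of rows, each an object of numbers: "rx", "ry", "rz": the turn, a rotation vector about the tool's x, y, z in units of 360 degrees (1.0 is 360 degrees); "x", "y", "z": the shift along the tool's x, y, z in units of 1000 mm (1.0 is 1000 mm); "fingers": the opening, from 0 (shut) to 1 (fully open). In form: [{"rx": .., "ry": .., "rz": .., "x": .., "y": .., "z": .., "fingers": ..}, ...]. A call has 1 to 12 rows; each row is the pose to reach, as a shift and turn from the pose commanded when the call began, along the tool's axes at that moment, turning the shorter way round; what a row does not reach only later rows make up. A row lasts 1/8 s, in which the tool goes at most 62.5 mm and 10.7 degrees, less where a joint would pass 70% of its speed; a pose out of reach is approached as far as the arm can. A call with a number of a shift or a turn outside -1 to 1 is refused whole. A call with a gripper value outside its range is refused whole. The fingers move at their own pace and stop on an object; "squeeze" is the grip in N (left out, the last holds). Time passes only in rows, so rows that repeat a pose let the fingers close. It gives the time, the measured TCP pose, the force and the opening at its end, in the units of the state.
- monitor.read_state(): the state, without advancing time (a new reading comes with each control period).
- viewer.camera(name): name is "scene" or "top" or "wrist"; returns a dict with "color" (480x640x3 uint8, red, green, blue), "depth" (480x640 float32, m along the optical axis (not along the pixel's ray), 0 where there is no reading), "camera_matrix" (3x3 intrinsics, pixels), "xyz" and "rotation" of the camera in the world. Camera axes: x right, y down, z forward; pixel columns grow to the right and rows downward; lengths in m; the calibration is good to about 2 mm. A picture is of the moment at which its call begins.
- workorder.close_job(): hands the job in, once; it reports no verdict.
Trained networks look in the newest picture that a camera, given by its name, has taken for a name from the list of things; names that differ only in an ending like _2 or _b are one class to them, and where a whole thing is asked for, a point or a joint stands for the part that bears it (a point fixed in the world has none). Each returns a list of dicts, best first, with "confidence" (0 to 1); they miss things now and then, are a little off and sometimes report something else, mostly with a low value. They report only what shows in the picture. A call takes as long as a camera call.
- nets.find_in(label, camera): "centre" ([x, y, z] in m, in world coordinates, good to about 4 mm: the middle of the surface that is visible of it).
- nets.regions_of(label, camera): "region" (480x640 bool, what is visible of it).
The state is a dict: "time": time; "joint_positions": joint angles; "joint_vel": joint speeds; "joint_torque": joint torques, N m; "ee_pos": TCP position; "eef_rot": TCP orientation; "ft_force": force on the tool from outside, world axes, zero at the start; "torque": the same for the moment, N m; "width": finger opening in m.
Only numpy, scipy, OpenCV 4.12 (cv2) and the standard library are available. Lean on these libraries where they do the work, as an engineer would, in place of code of your own. Each camera call takes 0.05 s, during which the arm holds its last target.

## Working session

There is one attempt and no reset: what is moved stays moved. The work goes in short steps, Python scripts to look and compute and a tool call to move; the robot and the scene stay as the last step left them, time stands still between calls to the robot, and variables do not carry over. Pictures are saved under pics/ and viewed, and the job is handed in when it is done.

Besides the shell and the picture viewer there is one more tool, called after "Request:" as a command line: name --argument value ..., lists and objects as JSON in quotes. drive_tool: Moves the arm, as the interface text tells. Its arguments: {"type":"object","properties":{"plan":{"type":"array","items":{"type":"object","properties":{"rx":{"type":"number","minimum":-1,"maximum":1},"ry":{"type":"number","minimum":-1,"maximum":1},"rz":{"type":"number","minimum":-1,"maximum":1},"x":{"type":"number","minimum":-1,"maximum":1},"y":{"type":"number","minimum":-1,"maximum":1},"z":{"type":"number","minimum":-1,"maximum":1},"fingers":{"type":"number"}}}},"squeeze":{"type":"number"}},"required":["plan"]}

```bash
ls; mkdir -p pics; python3 - <<'E'
from bench import monitor, viewer, workorder, nets, r
import cv2,numpy as np
print(r.grip_depth); s=monitor.read_state()
for k,v in s.items(): print(k,np.round(v,4))
for n in ["scene","top"]:
    c=viewer.camera(n); cv2.imwrite(f"pics/{n}0.png",c["color"][:,:,::-1]); np.savez(f"{n}0.npz",**c)
    print(n,np.round(c["camera_matrix"],1).tolist(),np.round(c["xyz"],3),np.round(c["rotation"],3).tolist())
    for l in ["trap","cap","cap_bar","plate","rack","half_post","slot_mouth","pot_mouth","block","deburrer","case"]:
        print(l,[(np.round(d["centre"],3).tolist(),round(d["confidence"],2)) for d in nets.find_in(l,n)[:3]])
E
```

```text
pics
0.051
time 0.0
joint_positions [ 1.2954  0.3329 -0.0647  1.4609  0.0216  1.3499 -0.0885]
joint_vel [-0.0002 -0.0004  0.0001  0.0021  0.001   0.     -0.0001]
joint_torque [-1.20000e-03 -6.23254e+01  2.41000e-02 -3.89885e+01 -6.16000e-02
  3.99000e-02  1.00000e-04]
ee_pos [ 0.1562 -0.6049  0.2914]
eef_rot [ 9.920e-01  1.261e-01 -1.000e-04 -7.000e-04]
ft_force [ 0.1229 -0.0193 -0.1996]
torque [0.0126 0.0504 0.0272]
width 0.0865
scene [[589.0, 0.0, 314.9], [0.0, 589.0, 241.4], [0.0, 0.0, 1.0]] [ 1.325 -0.418  1.171] [0.816, 0.475, -0.171, -0.282]
trap [([0.596, 0.016, 0.032], 0.76)]
cap [([0.479, -0.339, 0.024], 0.67)]
cap_bar [([0.483, -0.339, 0.022], 0.65)]
plate [([0.495, 0.273, 0.071], 0.72), ([0.594, 0.02, 0.036], 0.31)]
rack []
half_post [([0.595, 0.02, 0.038], 0.97)]
slot_mouth [([0.593, 0.02, 0.032], 0.97), ([0.496, 0.276, 0.072], 0.69), ([0.771, 0.072, 0.022], 0.65)]
pot_mouth [([0.596, 0.02, 0.035], 0.68)]
block [([0.77, 0.072, 0.026], 0.86), ([0.596, 0.016, 0.036], 0.71)]
deburrer [([0.386, -0.044, 0.013], 0.62)]
case [([0.7, -0.357, 0.01], 0.65)]
top [[484.1, 0.0, 319.7], [0.0, 484.1, 234.0], [0.0, 0.0, 1.0]] [ 0.399 -0.016  0.891] [0.739, -0.666, 0.071, -0.079]
trap [([0.563, 0.027, 0.031], 0.83)]
cap [([0.472, -0.329, 0.023], 0.94)]
cap_bar [([0.47, -0.327, 0.018], 0.77)]
plate [([0.491, 0.275, 0.08], 0.96), ([0.578, -0.017, 0.034], 0.67), ([0.473, -0.328, 0.016], 0.31)]
rack [([0.482, 0.265, 0.035], 0.67)]
half_post [([0.566, 0.032, 0.032], 0.91)]
slot_mouth [([0.564, 0.025, 0.032], 0.56)]
pot_mouth [([0.566, 0.031, 0.033], 0.76)]
block [([0.759, 0.08, 0.03], 0.8), ([0.564, 0.025, 0.031], 0.62)]
deburrer [([0.377, -0.045, 0.013], 0.85), ([0.564, 0.029, 0.03], 0.62)]
case [([0.698, -0.36, 0.008], 0.6)]
```

View pics/scene0.png

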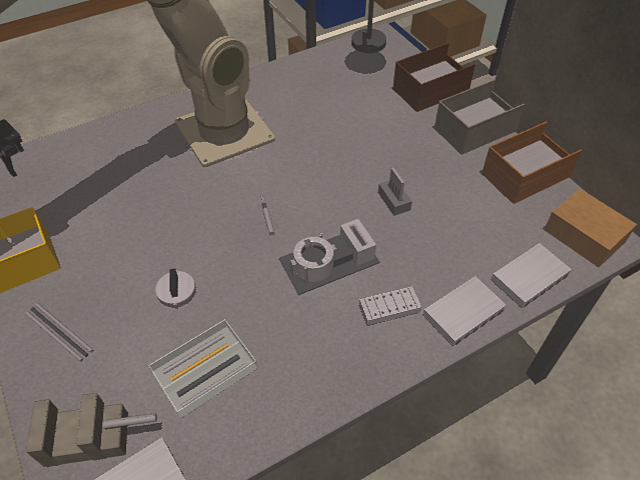

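View pics/top0.png

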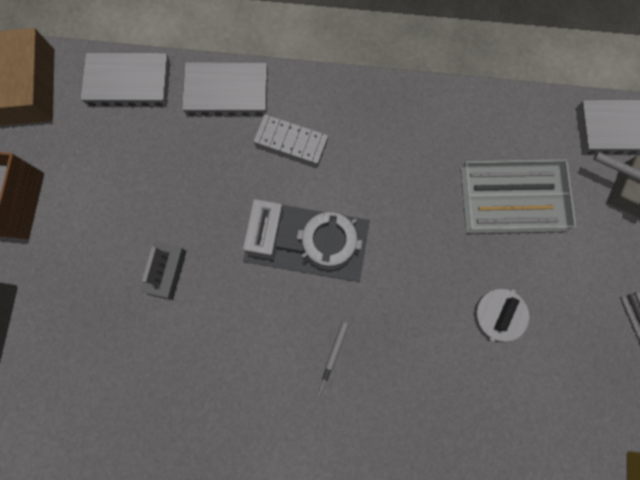

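The scene view shows the trap at about (335,255), the cap at (175,288) and the plate in its rack at (396,188). In the top view they are at (305,240), (503,315) and (163,270). Next I fit poses from the depth clouds.

```bash
cat > h.py <<'E'
import numpy as np,cv2
def cloud(c):
    d=c["depth"];K=c["camera_matrix"];v,u=np.nonzero(d>0);z=d[v,u]
    p=np.stack([(u-K[0,2])/K[0,0]*z,(v-K[1,2])/K[1,1]*z,z],1)
    return p@np.asarray(c["rotation"]).T+c["xyz"],u,v
def sel(P,cx,cy,rad,z0,z1):
    m=(np.hypot(P[:,0]-cx,P[:,1]-cy)<rad)&(P[:,2]>z0)&(P[:,2]<z1); return P[m]
def rect(P):
    r=cv2.minAreaRect((P[:,:2]*1000).astype(np.float32)); return np.round(r[0],1),np.round(r[1],1),round(r[2],1)
def circ(P):
    A=np.c_[2*P[:,:2],np.ones(len(P))];s=np.linalg.lstsq(A,(P[:,:2]**2).sum(1),rcond=None)[0]
    return s[:2],np.sqrt(s[2]+s[0]**2+s[1]**2)
E
python3 - <<'E'
from h import *
for n in ["top","scene"]:
    c=np.load(f"{n}0.npz");P,u,v=cloud(c)
    print(n,"table",np.percentile(sel(P,.25,0.1,.05,-.1,.1)[:,2],[5,50,95]))
    for nm,cx,cy,rad,z0,z1 in [("trap top",.57,.03,.2,.055,.063),("posts",.57,.03,.2,.0635,.08),("slotblock",.59,.13,.075,.054,.064),("pot",.57,.02,.06,.055,.064),("plate",.49,.275,.08,.092,.11),("rack",.49,.275,.09,.03,.04),("bar",.47,-.33,.06,.05,.06),("disc",.47,-.33,.06,.018,.026)]:
        Q=sel(P,cx,cy,rad,z0,z1)
        if len(Q)>5: print(nm,len(Q),np.round(np.median(Q,0),4),rect(Q))
E
```

```text
Traceback (most recent call last):
  File "h.py", line 5, in cloud
    return p@np.asarray(c["rotation"]).T+c["xyz"],u,v
           ~^~~~~~~~~~~~~~~~~~~~~~~~~~~~
ValueError: matmul: Input operand 1 has a mismatch in its core dimension 0, with gufunc signature (n?,k),(k,m?)->(n?,m?) (size 4 is different from 3)
```

```bash
sed -i 's/p@np.asarray(c\["rotation"\]).T/Rotation.from_quat(c["rotation"]).apply(p)/; 1a from scipy.spatial.transform import Rotation' h.py
cat > m.py <<'E'
from h import *
for n in ["top","scene"]:
    c=np.load(f"{n}0.npz");P,u,v=cloud(c)
    print(n,"table",np.percentile(sel(P,.25,0.1,.05,-.1,.1)[:,2],[5,50,95]))
    for nm,cx,cy,rad,z0,z1 in [("trap top",.57,.03,.2,.055,.063),("posts",.57,.03,.2,.0635,.08),("slotblock",.59,.13,.065,.054,.064),("pot",.57,.0,.06,.055,.064),("plate",.49,.275,.08,.092,.11),("rack",.49,.275,.09,.03,.04),("bar",.47,-.33,.06,.05,.06),("disc",.47,-.33,.06,.018,.026)]:
        Q=sel(P,cx,cy,rad,z0,z1)
        if len(Q)>5: print(nm,len(Q),np.round(np.median(Q,0),4),rect(Q))
E
python3 m.py
```

```text
top table [-2.62140424e-03 -4.23357135e-05  2.57767272e-03]
trap top 2512 [0.5765 0.031  0.0601] (array([576.3,  35.6]), array([192.9,  95.6]), 86.4)
posts 75 [0.5847 0.0217 0.0643] (array([575.5,  36.5]), array([189.7,  86.1]), 85.4)
slotblock 1245 [0.5813 0.1078 0.0601] (array([581.8, 106.4]), array([50.6, 92.6]), 85.8)
pot 1294 [ 0.571  -0.0117  0.0601] (array([572.7, -12.6]), array([94. , 93.2]), 6.1)
plate 228 [0.4896 0.2781 0.0995] (array([490.7, 279.5]), array([ 9.7, 59.8]), 84.1)
rack 935 [0.486  0.2693 0.035 ] (array([490.9, 279. ]), array([51.4, 92.1]), 83.6)
bar 311 [ 0.4745 -0.3322  0.0543] (array([ 474.8, -332.6]), array([14.4, 60.7]), 68.2)
disc 1673 [ 0.4733 -0.3257  0.0224] (array([ 474.6, -333.2]), array([89.4, 91.9]), 6.0)
scene table [-0.0039856   0.00061029  0.00520442]
trap top 1053 [0.5788 0.0243 0.0599] (array([575.7,  32.8]), array([195.8,  97.7]), 86.3)
posts 128 [0.5781 0.0215 0.0647] (array([577. ,  32.9]), array([188.7,  90.2]), 83.7)
slotblock 526 [0.5838 0.1068 0.06  ] (array([580.4, 104.1]), array([52.9, 97.7]), 86.3)
pot 579 [ 0.5725 -0.0119  0.0601] (array([571.7, -11.3]), array([97.4, 96.1]), 15.0)
plate 86 [0.494  0.2756 0.099 ] (array([489.6, 277.4]), array([11.2, 62.6]), 83.1)
rack 344 [0.5025 0.2677 0.0351] (array([490.4, 277.5]), array([54.6, 96.2]), 85.0)
bar 132 [ 0.4759 -0.3351  0.0544] (array([ 475.9, -334.9]), array([14.1, 66. ]), 69.1)
disc 739 [ 0.48   -0.3348  0.0224] (array([ 474.4, -334.7]), array([93.1, 91.3]), 13.6)
```

```bash
cat >> h.py <<'E'
def toolq(yaw): # deg of tool x in world, pointing down
    a=np.radians(yaw); X=[np.cos(a),np.sin(a),0];Z=[0,0,-1];Y=np.cross(Z,X)
    return Rotation.from_matrix(np.c_[X,Y,Z])
def delta(s,pos,yaw):
    R=Rotation.from_quat(s["eef_rot"])
    d=R.inv().apply(np.array(pos)-s["ee_pos"]); rv=(R.inv()*toolq(yaw)).as_rotvec()/(2*np.pi)
    print("xyz",np.round(d,4),"rxyz",np.round(rv,4))
def brief(s):
    R=Rotation.from_quat(s["eef_rot"]).as_matrix()
    print("t",round(s["time"],2),"pos",np.round(s["ee_pos"],4),"yaw",round(np.degrees(np.arctan2(R[1,0],R[0,0])),2),"tilt",round(np.degrees(np.arccos(-R[2,2])),2),"F",np.round(s["ft_force"],1),"w",round(float(s["width"]),4),"q7",np.round(s["joint_positions"],2))
E
python3 - <<'E'
from bench import monitor
from h import *
s=monitor.read_state();brief(s)
delta(s,[.45,-.3,.33],100); delta(s,[.5,.0,.33],174.1);delta(s,[.49,.279,.33],174.1)
E
```

```text
t 1.2 pos [ 0.1563 -0.6052  0.2923] yaw 14.48 tilt 0.01 F [ 0.4 -0.4 -0.1] w 0.0872 q7 [ 1.3   0.33 -0.06  1.46  0.02  1.35 -0.09]
xyz [ 0.3606 -0.222  -0.0377] rxyz [ 0.      0.     -0.2375]
xyz [ 0.4841 -0.5    -0.0378] rxyz [ 0.      0.     -0.4434]
xyz [ 0.5442 -0.7726 -0.0378] rxyz [ 0.      0.     -0.4434]
```

Request:
drive_tool --plan '[{"x": 0.36,"y": -0.222,"z": -0.038,"rz": -0.24},{"x": 0.36,"y": -0.222,"z": -0.038,"rz": -0.24},{"x": 0.36,"y": -0.222,"z": -0.038,"rz": -0.24},{"x": 0.36,"y": -0.222,"z": -0.038,"rz": -0.24},{"x": 0.36,"y": -0.222,"z": -0.038,"rz": -0.24},{"x": 0.36,"y": -0.222,"z": -0.038,"rz": -0.24},{"x": 0.36,"y": -0.222,"z": -0.038,"rz": -0.24},{"x": 0.36,"y": -0.222,"z": -0.038,"rz": -0.24},{"x": 0.36,"y": -0.222,"z": -0.038,"rz": -0.24}]'

```text
validation failed for argument at $.pl...
```

```bash
cat > w.py <<'E'
import sys
from bench import monitor,viewer
from h import *
s=monitor.read_state();brief(s)
n=sys.argv[1]
c=viewer.camera("wrist");cv2.imwrite(f"pics/{n}.png",c["color"][:,:,::-1]);np.savez(f"{n}.npz",**c)
print(np.round(c["xyz"],3),np.round(Rotation.from_quat(c["rotation"]).as_matrix()[:,2],2))
E
python3 w.py w1; python3 - <<'E'
from bench import monitor
from h import *
s=monitor.read_state()
delta(s,[.5,.0,.33],150);delta(s,[.49,.279,.33],174.1)
E
```

```text
t 1.2 pos [ 0.1563 -0.6052  0.2923] yaw 14.48 tilt 0.01 F [ 0.4 -0.4 -0.1] w 0.0872 q7 [ 1.3   0.33 -0.06  1.46  0.02  1.35 -0.09]
[ 0.233 -0.585  0.387] [-0.28 -0.07 -0.96]
xyz [ 0.4841 -0.5    -0.0377] rxyz [ 0.      0.     -0.3764]
xyz [ 0.5442 -0.7726 -0.0378] rxyz [ 0.      0.     -0.4434]
```

Request:
drive_tool --plan '[{"rx": 0,"ry": 0,"rz": -0.24,"x": 0.36,"y": -0.222,"z": -0.038,"fingers": 1},{"rx": 0,"ry": 0,"rz": -0.24,"x": 0.36,"y": -0.222,"z": -0.038,"fingers": 1},{"rx": 0,"ry": 0,"rz": -0.24,"x": 0.36,"y": -0.222,"z": -0.038,"fingers": 1},{"rx": 0,"ry": 0,"rz": -0.24,"x": 0.36,"y": -0.222,"z": -0.038,"fingers": 1},{"rx": 0,"ry": 0,"rz": -0.24,"x": 0.36,"y": -0.222,"z": -0.038,"fingers": 1},{"rx": 0,"ry": 0,"rz": -0.24,"x": 0.36,"y": -0.222,"z": -0.038,"fingers": 1},{"rx": 0,"ry": 0,"rz": -0.24,"x": 0.36,"y": -0.222,"z": -0.038,"fingers": 1},{"rx": 0,"ry": 0,"rz": -0.24,"x": 0.36,"y": -0.222,"z": -0.038,"fingers": 1},{"rx": 0,"ry": 0,"rz": -0.24,"x": 0.36,"y": -0.222,"z": -0.038,"fingers": 1}]'

```text
time: 2.38
ee_pos: [0.4494, -0.3001, 0.3303]
eef_rot: [0.637, 0.771, -0.0, 0.0]
ft_force: [0.7, -0.2, 0.3]
width: 0.0872
```

```bash
python3 w.py w2; python3 - <<'E'
from bench import monitor
from h import *
s=monitor.read_state()
delta(s,[.5,.0,.33],150);delta(s,[.45,.279,.33],174.1)
E
```

```text
t 2.38 pos [ 0.4494 -0.3001  0.3303] yaw 100.87 tilt 0.01 F [ 0.7 -0.2  0.3] w 0.0872 q7 [ 0.94  0.16 -0.49  1.61  0.08  1.39  0.63]
[ 0.434 -0.221  0.425] [ 0.06 -0.29 -0.96]
xyz [2.860e-01 1.056e-01 1.000e-04] rxyz [-0.      0.     -0.1371]
xyz [5.694e-01 1.081e-01 1.000e-04] rxyz [-0.     0.    -0.204]
```

View pics/w2.png

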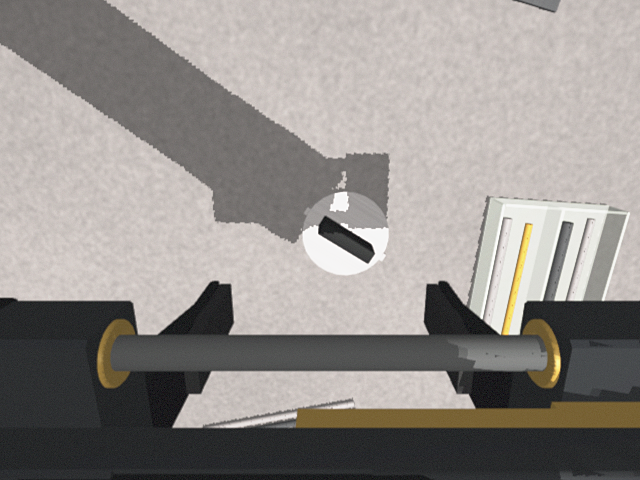

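The wrist view shows the cap at (345,235) with its bar diagonal, and the fingers at the two sides. On to the plate, viewing the trap on the way.

Request:
drive_tool --plan '[{"rx": 0,"ry": 0,"rz": -0.2,"x": 0.25,"y": 0.08,"z": 0,"fingers": 1},{"rx": 0,"ry": 0,"rz": -0.2,"x": 0.25,"y": 0.08,"z": 0,"fingers": 1},{"rx": 0,"ry": 0,"rz": -0.2,"x": 0.25,"y": 0.08,"z": 0,"fingers": 1},{"rx": 0,"ry": 0,"rz": -0.2,"x": 0.25,"y": 0.08,"z": 0,"fingers": 1},{"rx": 0,"ry": 0,"rz": -0.2,"x": 0.34,"y": 0.2,"z": 0,"fingers": 1},{"rx": 0,"ry": 0,"rz": -0.2,"x": 0.34,"y": 0.2,"z": 0,"fingers": 1},{"rx": 0,"ry": 0,"rz": -0.2,"x": 0.34,"y": 0.2,"z": 0,"fingers": 1},{"rx": 0,"ry": 0,"rz": -0.2,"x": 0.34,"y": 0.2,"z": 0,"fingers": 1},{"rx": 0,"ry": 0,"rz": -0.2,"x": 0.34,"y": 0.2,"z": 0,"fingers": 1}]'

```text
time: 3.55
ee_pos: [0.5814, 0.0701, 0.3299]
eef_rot: [0.065, 0.998, -0.0, -0.0]
ft_force: [-0.4, 0.5, -0.7]
width: 0.087
```

```bash
python3 w.py w3; cat > m2.py <<'E'
import sys
from h import *
L=dict(cap=[("bar",.475,-.333,.06,.05,.058),("disc",.475,-.333,.06,.018,.026)],
trap=[("trap top",.577,.034,.13,.057,.063),("slotblock",.5815,.106,.062,.056,.063),("pot",.573,-.0125,.06,.057,.063)],
plate=[("plate",.49,.279,.06,.094,.106),("rack",.49,.279,.09,.031,.039)])
P,u,v=cloud(np.load(sys.argv[1]+".npz"))
for nm,cx,cy,rad,z0,z1 in L[sys.argv[2]]:
    Q=sel(P,cx,cy,rad,z0,z1)
    if len(Q)>5: print(nm,len(Q),np.round(np.median(Q,0),4),rect(Q))
E
python3 m2.py w2 cap; python3 m2.py w3 trap
python3 - <<'E'
from bench import monitor
from h import *
s=monitor.read_state()
delta(s,[.49,.279,.33],174)
E
```

```text
t 3.55 pos [0.5814 0.0701 0.3299] yaw 172.58 tilt 0.05 F [-0.4  0.5 -0.7] w 0.087 q7 [ 0.49  0.34 -0.86  1.48  0.26  1.44  1.06]
[0.501 0.08  0.425] [ 0.29 -0.04 -0.96]
bar 874 [ 0.4727 -0.3325  0.0564] (array([ 473.5, -333.5]), array([14.3, 60.1]), 68.7)
disc 4371 [ 0.4724 -0.3253  0.0245] (array([ 474. , -333.5]), array([90.5, 91.3]), 9.8)
trap top 7086 [0.5726 0.0295 0.0621] (array([574.6,  34.7]), array([192.3,  94.6]), 85.4)
slotblock 3443 [0.5773 0.1072 0.0621] (array([579.9, 105.6]), array([50.2, 92.6]), 85.9)
pot 3665 [ 0.5676 -0.0143  0.0621] (array([570.6, -13.7]), array([95. , 94.2]), 82.0)
xyz [ 0.1176  0.1956 -0.    ] rxyz [-0.0002  0.     -0.0039]
```

View pics/w3.png

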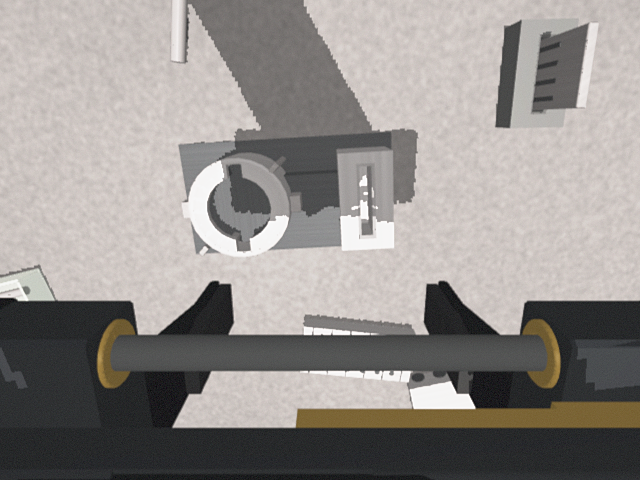

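The wrist view shows the pot (240,205), the slot (366,200) and the rack with the plate (555,75). The wrist depth reads about 2 mm high, within the calibration error. Moving over the plate.

Request:
drive_tool --plan '[{"rx": 0,"ry": 0,"rz": -0.004,"x": 0.09,"y": 0.197,"z": 0,"fingers": 1},{"rx": 0,"ry": 0,"rz": -0.004,"x": 0.09,"y": 0.197,"z": 0,"fingers": 1},{"rx": 0,"ry": 0,"rz": -0.004,"x": 0.09,"y": 0.197,"z": 0,"fingers": 1},{"rx": 0,"ry": 0,"rz": -0.004,"x": 0.09,"y": 0.197,"z": 0,"fingers": 1},{"rx": 0,"ry": 0,"rz": -0.004,"x": 0.118,"y": 0.197,"z": 0.06,"fingers": 1},{"rx": 0,"ry": 0,"rz": -0.004,"x": 0.118,"y": 0.197,"z": 0.06,"fingers": 1},{"rx": 0,"ry": 0,"rz": -0.004,"x": 0.118,"y": 0.197,"z": 0.06,"fingers": 1},{"rx": 0,"ry": 0,"rz": -0.004,"x": 0.118,"y": 0.197,"z": 0.06,"fingers": 1}]'

```text
time: 4.6
ee_pos: [0.4905, 0.2811, 0.2721]
eef_rot: [0.051, 0.999, 0.001, 0.001]
ft_force: [1.1, 0.3, -0.1]
width: 0.0867
```

```bash
python3 w.py w4;  python3 m2.py w4 plate
```

```text
t 4.6 pos [0.4905 0.2811 0.2721] yaw 174.16 tilt 0.17 F [ 1.1  0.3 -0.1] w 0.0867 q7 [ 0.18  0.35 -0.95  1.61  0.3   1.32  0.65]
[0.41  0.289 0.367] [ 0.29 -0.03 -0.96]
plate 917 [0.4867 0.279  0.1024] (array([488.5, 278.9]), array([ 7.2, 59.8]), 83.9)
rack 4996 [0.4834 0.2815 0.0375] (array([488.9, 278.7]), array([50.1, 92.6]), 83.8)
```

View pics/w4.png

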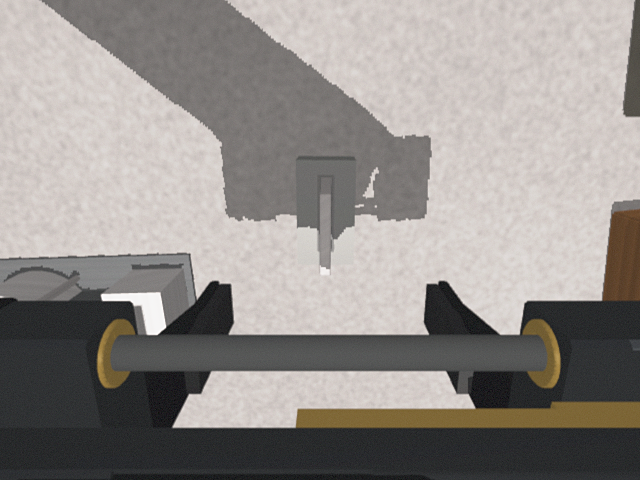

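```bash
python3 - <<'E'
from bench import monitor
from h import *
s=monitor.read_state()
delta(s,[.4895,.279,.136],173.9)
E
```

```text
xyz [ 0.0009 -0.0025  0.1359] rxyz [0.0002 0.0004 0.0008]
```

Request:
drive_tool --plan '[{"rx": 0,"ry": 0,"rz": 0.001,"x": 0.001,"y": -0.0025,"z": 0.05,"fingers": 0.4},{"rx": 0,"ry": 0,"rz": 0.001,"x": 0.001,"y": -0.0025,"z": 0.1,"fingers": 0.4},{"rx": 0,"ry": 0,"rz": 0.001,"x": 0.001,"y": -0.0025,"z": 0.134,"fingers": 0.4},{"rx": 0,"ry": 0,"rz": 0.001,"x": 0.001,"y": -0.0025,"z": 0.134,"fingers": 0.4},{"rx": 0,"ry": 0,"rz": 0.001,"x": 0.001,"y": -0.0025,"z": 0.134,"fingers": 0.4}]'

```text
time: 5.28
ee_pos: [0.4887, 0.2798, 0.1382]
eef_rot: [0.053, 0.999, 0.001, 0.001]
ft_force: [0.4, 0.5, 0.2]
width: 0.045
```

```bash
python3 w.py w5
```

```text
t 5.28 pos [0.4887 0.2798 0.1382] yaw 173.93 tilt 0.14 F [0.4 0.5 0.2] w 0.045 q7 [ 0.12  0.49 -0.88  1.76  0.42  1.09  0.56]
[0.408 0.288 0.233] [ 0.29 -0.03 -0.96]
```

View pics/w5.png

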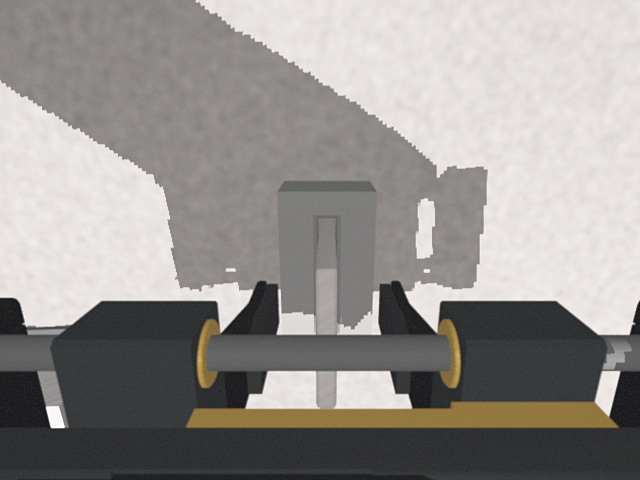

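The plate lies midway between the fingers (326 against 328). Closing gently.

Request:
drive_tool --plan '[{"rx": 0,"ry": 0,"rz": 0,"x": 0,"y": 0,"z": 0.002,"fingers": 0},{"rx": 0,"ry": 0,"rz": 0,"x": 0,"y": 0,"z": 0.002,"fingers": 0},{"rx": 0,"ry": 0,"rz": 0,"x": 0,"y": 0,"z": 0.002,"fingers": 0},{"rx": 0,"ry": 0,"rz": 0,"x": 0,"y": 0,"z": 0.002,"fingers": 0},{"rx": 0,"ry": 0,"rz": 0,"x": 0,"y": 0,"z": 0.002,"fingers": 0},{"rx": 0,"ry": 0,"rz": 0,"x": 0,"y": 0,"z": 0.002,"fingers": 0}]' --squeeze 8

```text
time: 6.08
ee_pos: [0.4877, 0.2793, 0.1344]
eef_rot: [0.053, 0.999, -0.0, 0.0]
ft_force: [0.2, -0.2, 3.5]
width: 0.008
```

```bash
python3 w.py w6
```

```text
t 6.08 pos [0.4877 0.2793 0.1344] yaw 173.96 tilt 0.02 F [ 0.2 -0.2  3.5] w 0.008 q7 [ 0.12  0.49 -0.88  1.77  0.42  1.09  0.55]
[0.407 0.288 0.229] [ 0.29 -0.03 -0.96]
```

Request:
drive_tool --plan '[{"rx": 0,"ry": 0,"rz": 0,"x": 0,"y": 0,"z": 0.002,"fingers": 0},{"rx": 0,"ry": 0,"rz": 0,"x": 0,"y": 0,"z": 0.0,"fingers": 0},{"rx": 0,"ry": 0,"rz": 0,"x": 0,"y": 0,"z": -0.01,"fingers": 0},{"rx": 0,"ry": 0,"rz": 0,"x": 0,"y": 0,"z": -0.03,"fingers": 0},{"rx": 0,"ry": 0,"rz": 0,"x": 0,"y": 0,"z": -0.06,"fingers": 0},{"rx": 0,"ry": 0,"rz": 0,"x": 0,"y": 0,"z": -0.09,"fingers": 0},{"rx": 0,"ry": 0,"rz": 0,"x": 0,"y": 0,"z": -0.09,"fingers": 0}]' --squeeze 30

```text
time: 7.0
ee_pos: [0.4885, 0.2801, 0.2274]
eef_rot: [0.053, 0.999, 0.001, 0.002]
ft_force: [-0.2, 0.0, -1.9]
width: 0.0076
```

```bash
python3 - <<'E'
from bench import monitor
from h import *
s=monitor.read_state();brief(s)
delta(s,[.5788,.1062,.215],175.65)
E
```

```text
t 7.0 pos [0.4885 0.2801 0.2274] yaw 173.97 tilt 0.27 F [-0.2  0.  -1.9] w 0.0076 q7 [ 0.17  0.39 -0.94  1.68  0.33  1.24  0.62]
xyz [-0.1081 -0.1635  0.0125] rxyz [ 0.0004  0.0006 -0.0047]
```

Request:
drive_tool --plan '[{"rx": 0,"ry": 0,"rz": -0.005,"x": -0.027,"y": -0.041,"z": 0,"fingers": 0},{"rx": 0,"ry": 0,"rz": -0.005,"x": -0.054,"y": -0.082,"z": 0,"fingers": 0},{"rx": 0,"ry": 0,"rz": -0.005,"x": -0.081,"y": -0.123,"z": 0,"fingers": 0},{"rx": 0,"ry": 0,"rz": -0.005,"x": -0.108,"y": -0.1635,"z": 0,"fingers": 0},{"rx": 0,"ry": 0,"rz": -0.005,"x": -0.108,"y": -0.1635,"z": 0.012,"fingers": 0},{"rx": 0,"ry": 0,"rz": -0.005,"x": -0.108,"y": -0.1635,"z": 0.012,"fingers": 0},{"rx": 0,"ry": 0,"rz": -0.005,"x": -0.108,"y": -0.1635,"z": 0.012,"fingers": 0},{"rx": 0,"ry": 0,"rz": -0.005,"x": -0.108,"y": -0.1635,"z": 0.012,"fingers": 0}]'

```text
time: 8.0
ee_pos: [0.5776, 0.1063, 0.2127]
eef_rot: [0.036, 0.999, 0.0, 0.0]
ft_force: [-0.2, 0.0, -0.5]
width: 0.0076
```

```bash
python3 w.py w7;  python3 - <<'E'
from bench import monitor,viewer
from h import *
c=viewer.camera("scene");cv2.imwrite("pics/s7.png",cv2.resize(c["color"][200:300,280:400,::-1],None,fx=6,fy=6))
np.savez("s7.npz",**c)
s=monitor.read_state();brief(s)
delta(s,[.5788,.1062,.205],175.65)
E
```

```text
t 8.0 pos [0.5776 0.1063 0.2127] yaw 175.86 tilt 0.03 F [-0.2  0.  -0.5] w 0.0076 q7 [ 0.42  0.44 -0.86  1.63  0.35  1.23  0.99]
[0.497 0.112 0.308] [ 0.29 -0.02 -0.96]
t 8.1 pos [0.5778 0.1059 0.2126] yaw 175.82 tilt 0.03 F [-0.8 -0.6 -0.3] w 0.0078 q7 [ 0.42  0.44 -0.86  1.63  0.35  1.23  0.99]
xyz [-0.001   0.0004  0.0076] rxyz [-0.      0.0001  0.0005]
```

View pics/w7.png

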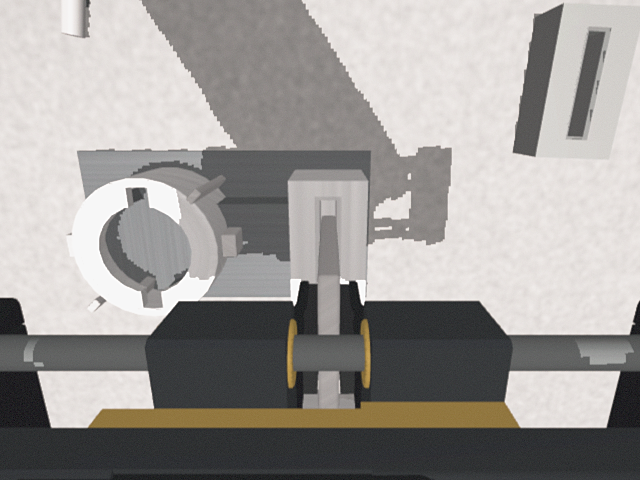

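View pics/s7.png

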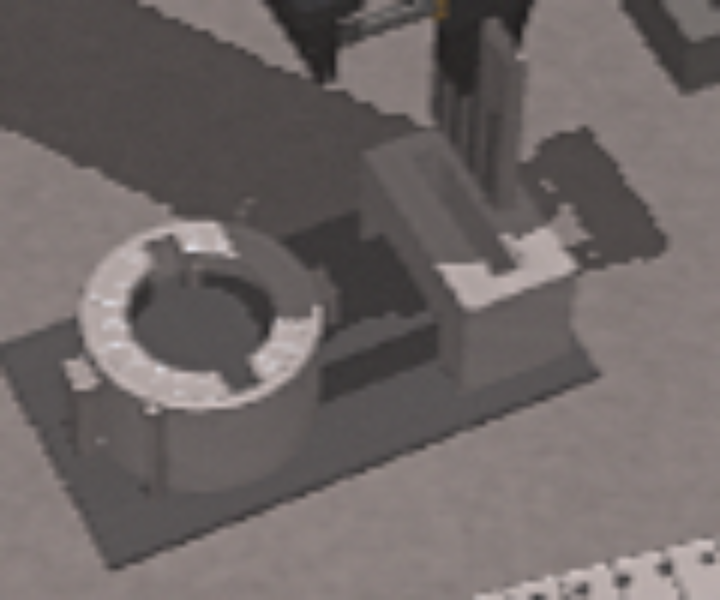

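The wrist view shows the slot centred at column 327.5 and the held plate at about 328.5, so they line up. Lowering slowly into the slot.

Request:
drive_tool --plan '[{"rx": 0,"ry": 0,"rz": 0.0005,"x": -0.001,"y": 0.0002,"z": 0.015,"fingers": 0},{"rx": 0,"ry": 0,"rz": 0.0005,"x": -0.001,"y": 0.0002,"z": 0.023,"fingers": 0},{"rx": 0,"ry": 0,"rz": 0.0005,"x": -0.001,"y": 0.0002,"z": 0.027,"fingers": 0},{"rx": 0,"ry": 0,"rz": 0.0005,"x": -0.001,"y": 0.0002,"z": 0.03,"fingers": 0},{"rx": 0,"ry": 0,"rz": 0.0005,"x": -0.001,"y": 0.0002,"z": 0.033,"fingers": 0},{"rx": 0,"ry": 0,"rz": 0.0005,"x": -0.001,"y": 0.0002,"z": 0.036,"fingers": 0}]'

```text
time: 8.85
ee_pos: [0.579, 0.1054, 0.1762]
eef_rot: [0.039, 0.999, -0.0, 0.0]
ft_force: [0.9, 0.4, -2.0]
width: 0.0078
```

```bash
python3 w.py w8
```

```text
t 8.85 pos [0.579  0.1054 0.1762] yaw 175.58 tilt 0.02 F [ 0.9  0.4 -2. ] w 0.0078 q7 [ 0.41  0.48 -0.84  1.66  0.38  1.17  0.96]
[0.498 0.111 0.271] [ 0.29 -0.02 -0.96]
```

View pics/w8.png

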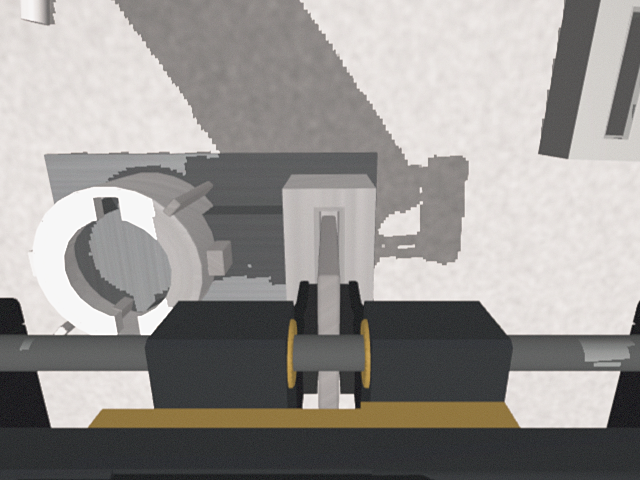

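The plate's lower edge is about 8 mm inside the slot with no contact force. Continuing down.

Request:
drive_tool --plan '[{"rx": 0,"ry": 0,"rz": 0,"x": 0,"y": 0,"z": 0.007,"fingers": 0},{"rx": 0,"ry": 0,"rz": 0,"x": 0,"y": 0,"z": 0.014,"fingers": 0},{"rx": 0,"ry": 0,"rz": 0,"x": 0,"y": 0,"z": 0.021,"fingers": 0},{"rx": 0,"ry": 0,"rz": 0,"x": 0,"y": 0,"z": 0.028,"fingers": 0},{"rx": 0,"ry": 0,"rz": 0,"x": 0,"y": 0,"z": 0.034,"fingers": 0},{"rx": 0,"ry": 0,"rz": 0,"x": 0,"y": 0,"z": 0.038,"fingers": 0},{"rx": 0,"ry": 0,"rz": 0,"x": 0,"y": 0,"z": 0.041,"fingers": 0},{"rx": 0,"ry": 0,"rz": 0,"x": 0,"y": 0,"z": 0.042,"fingers": 0},{"rx": 0,"ry": 0,"rz": 0,"x": 0,"y": 0,"z": 0.042,"fingers": 0}]'

```text
time: 10.02
ee_pos: [0.579, 0.1054, 0.1344]
eef_rot: [0.039, 0.999, 0.0, 0.0]
ft_force: [-0.6, 0.8, -0.3]
width: 0.0077
```

Request:
drive_tool --plan '[{"rx": 0,"ry": 0,"rz": 0,"x": 0,"y": 0,"z": 0.001,"fingers": 0},{"rx": 0,"ry": 0,"rz": 0,"x": 0,"y": 0,"z": 0.0015,"fingers": 0},{"rx": 0,"ry": 0,"rz": 0,"x": 0,"y": 0,"z": 0.0015,"fingers": 0}]'

```text
time: 10.4
ee_pos: [0.5791, 0.1057, 0.1343]
eef_rot: [0.039, 0.999, -0.0, 0.0]
ft_force: [-6.7, -0.9, 14.8]
width: 0.0076
```

It sits on the floor with a 15 N upward reaction. Releasing and rising.

Request:
drive_tool --plan '[{"rx": 0,"ry": 0,"rz": 0,"x": 0,"y": 0,"z": 0,"fingers": 0.4},{"rx": 0,"ry": 0,"rz": 0,"x": 0,"y": 0,"z": 0,"fingers": 0.4},{"rx": 0,"ry": 0,"rz": 0,"x": 0,"y": 0,"z": 0,"fingers": 0.4},{"rx": 0,"ry": 0,"rz": 0,"x": 0,"y": 0,"z": 0,"fingers": 0.4},{"rx": 0,"ry": 0,"rz": 0,"x": 0,"y": 0,"z": -0.02,"fingers": 0.4},{"rx": 0,"ry": 0,"rz": 0,"x": 0,"y": 0,"z": -0.06,"fingers": 0.4},{"rx": 0,"ry": 0,"rz": 0,"x": 0,"y": 0,"z": -0.12,"fingers": 0.4},{"rx": 0,"ry": 0,"rz": 0,"x": 0,"y": 0,"z": -0.15,"fingers": 0.6},{"rx": 0,"ry": 0,"rz": 0,"x": 0,"y": 0,"z": -0.15,"fingers": 0.6}]'

```text
time: 11.52
ee_pos: [0.5797, 0.1061, 0.2868]
eef_rot: [0.038, 0.999, 0.0, 0.003]
ft_force: [0.3, -0.4, -0.4]
width: 0.047
```

```bash
python3 w.py w9; python3 - <<'E'
from bench import monitor,viewer
from h import *
s=monitor.read_state();
P,u,v=cloud(np.load("w9.npz"))
Q=sel(P,.58,.106,.05,.09,.11);print("plate",len(Q),np.median(Q,0),np.percentile(Q[:,2],[5,95]),rect(Q))
Q=sel(P,.58,.106,.062,.056,.066);print("blk",len(Q),np.median(Q,0),rect(Q))
Q=sel(P,.572,-.0125,.06,.056,.066);print("pot",len(Q),np.median(Q,0),rect(Q))
delta(s,[.474,-.333,.284],158.4)
E
```

```text
t 11.53 pos [0.5797 0.1061 0.2868] yaw 175.6 tilt 0.32 F [ 0.3 -0.4 -0.4] w 0.047 q7 [ 0.44  0.38 -0.89  1.54  0.3   1.36  1.02]
[0.499 0.112 0.381] [ 0.3  -0.02 -0.96]
plate 872 [0.57759746 0.10517756 0.10233652] [0.10085516 0.10350274] (array([579.5, 105.1]), array([ 7.6, 59.5]), 85.4)
blk 5364 [0.57486566 0.10769804 0.06241501] (array([579.9, 105.6]), array([50.1, 92.8]), 85.9)
pot 6087 [ 0.56753892 -0.01590795  0.06232843] (array([570.7, -13.8]), array([95.5, 95.2]), 76.0)
xyz [ 7.110e-02 -4.454e-01  4.000e-04] rxyz [0.0001 0.0004 0.0477]
```

View pics/w9.png

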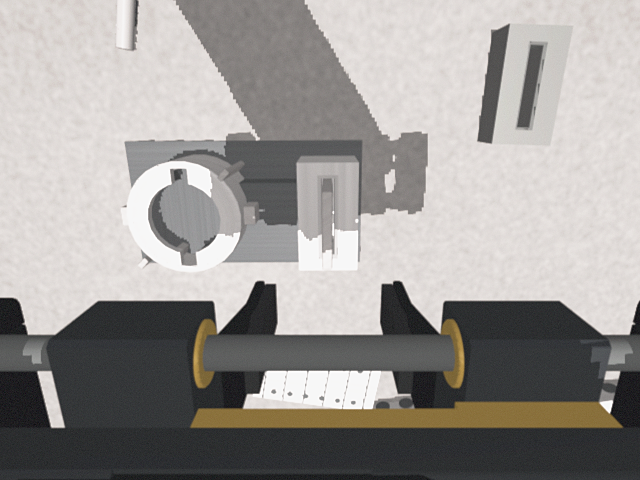

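The plate stands home: its top is at 0.102 with the wrist camera's +2 mm bias, and it is centred within 0.6 mm of the block. Now the cap.

Request:
drive_tool --plan '[{"rx": 0,"ry": 0,"rz": 0.048,"x": 0.071,"y": -0.445,"z": 0,"fingers": 0.6},{"rx": 0,"ry": 0,"rz": 0.048,"x": 0.071,"y": -0.445,"z": 0,"fingers": 0.6},{"rx": 0,"ry": 0,"rz": 0.048,"x": 0.071,"y": -0.445,"z": 0,"fingers": 0.6},{"rx": 0,"ry": 0,"rz": 0.048,"x": 0.071,"y": -0.445,"z": 0,"fingers": 0.6},{"rx": 0,"ry": 0,"rz": 0.048,"x": 0.071,"y": -0.445,"z": 0,"fingers": 0.6},{"rx": 0,"ry": 0,"rz": 0.048,"x": 0.071,"y": -0.445,"z": 0,"fingers": 0.6},{"rx": 0,"ry": 0,"rz": 0.048,"x": 0.071,"y": -0.445,"z": 0,"fingers": 0.6},{"rx": 0,"ry": 0,"rz": 0.048,"x": 0.071,"y": -0.445,"z": 0,"fingers": 0.6},{"rx": 0,"ry": 0,"rz": 0.048,"x": 0.071,"y": -0.445,"z": 0.06,"fingers": 0.6},{"rx": 0,"ry": 0,"rz": 0.048,"x": 0.071,"y": -0.445,"z": 0.08,"fingers": 0.6},{"rx": 0,"ry": 0,"rz": 0.048,"x": 0.071,"y": -0.445,"z": 0.08,"fingers": 0.6}]'

```text
time: 12.95
ee_pos: [0.4736, -0.3317, 0.2019]
eef_rot: [0.188, 0.982, 0.001, -0.001]
ft_force: [0.8, -0.5, 0.6]
width: 0.0521
```

```bash
python3 w.py w10; python3 m2.py w10 cap; python3 - <<'E'
from bench import monitor
from h import *
delta(monitor.read_state(),[.4745,-.333,.095],158.4)
E
```

```text
t 12.95 pos [ 0.4736 -0.3317  0.2019] yaw 158.38 tilt 0.17 F [ 0.8 -0.5  0.6] w 0.0521 q7 [ 1.04  0.37 -0.62  1.67  0.23  1.18  1.56]
[ 0.399 -0.303  0.297] [ 0.27 -0.11 -0.96]
bar 1938 [ 0.4712 -0.333   0.0565] (array([ 472.9, -333.9]), array([13.9, 60.1]), 68.6)
disc 9999 [ 0.4689 -0.33    0.0245] (array([ 472.7, -333.9]), array([91.2, 91. ]), 6.8)
xyz [-0.0004 -0.0007  0.1085] rxyz [ 0.0001  0.     -0.0001]
```

View pics/w10.png

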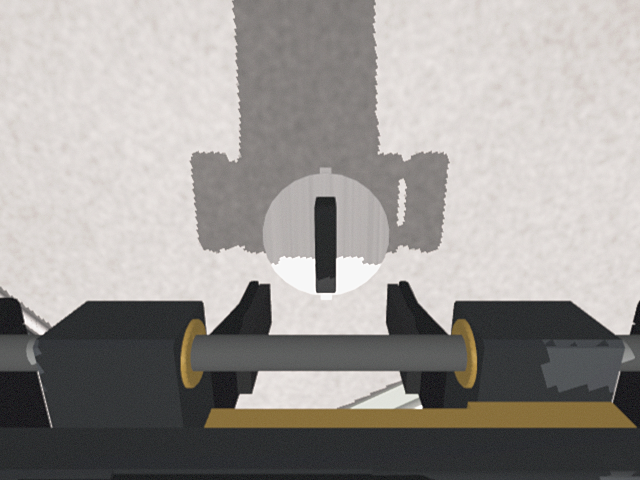

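Bar centred at column 325, with the fingers either side. Descending to fingertips just above the disc.

Request:
drive_tool --plan '[{"rx": 0,"ry": 0,"rz": 0,"x": -0.001,"y": 0,"z": 0.05,"fingers": 0.6},{"rx": 0,"ry": 0,"rz": 0,"x": -0.001,"y": 0,"z": 0.09,"fingers": 0.6},{"rx": 0,"ry": 0,"rz": 0,"x": -0.001,"y": 0,"z": 0.104,"fingers": 0.6},{"rx": 0,"ry": 0,"rz": 0,"x": -0.001,"y": 0,"z": 0.104,"fingers": 0.6},{"rx": 0,"ry": 0,"rz": 0,"x": -0.001,"y": 0,"z": 0.104,"fingers": 0.6}]'

```text
time: 13.62
ee_pos: [0.4759, -0.3338, 0.101]
eef_rot: [0.188, 0.982, -0.001, 0.001]
ft_force: [0.1, -0.4, 0.1]
width: 0.0519
```

```bash
python3 w.py w11
```

```text
t 13.62 pos [ 0.4759 -0.3338  0.101 ] yaw 158.31 tilt 0.18 F [ 0.1 -0.4  0.1] w 0.0519 q7 [ 1.01  0.49 -0.58  1.75  0.31  0.99  1.5 ]
[ 0.401 -0.304  0.196] [ 0.27 -0.11 -0.96]
```

Request:
drive_tool --plan '[{"rx": 0,"ry": 0,"rz": 0,"x": 0.001,"y": 0,"z": 0.003,"fingers": 0.6},{"rx": 0,"ry": 0,"rz": 0,"x": 0.001,"y": 0,"z": 0.003,"fingers": 0},{"rx": 0,"ry": 0,"rz": 0,"x": 0.001,"y": 0,"z": 0.003,"fingers": 0},{"rx": 0,"ry": 0,"rz": 0,"x": 0.001,"y": 0,"z": 0.003,"fingers": 0},{"rx": 0,"ry": 0,"rz": 0,"x": 0.001,"y": 0,"z": 0.003,"fingers": 0},{"rx": 0,"ry": 0,"rz": 0,"x": 0.001,"y": 0,"z": 0.003,"fingers": 0}]' --squeeze 25

```text
time: 14.42
ee_pos: [0.4738, -0.3329, 0.0958]
eef_rot: [0.188, 0.982, -0.0, 0.0]
ft_force: [-0.2, -0.3, 0.5]
width: 0.0137
```

```bash
python3 w.py w12
```

```text
t 14.43 pos [ 0.4738 -0.3329  0.0958] yaw 158.3 tilt 0.01 F [-0.2 -0.3  0.5] w 0.0137 q7 [ 1.01  0.49 -0.58  1.76  0.31  0.99  1.5 ]
[ 0.399 -0.303  0.191] [ 0.27 -0.11 -0.96]
```

View pics/w12.png

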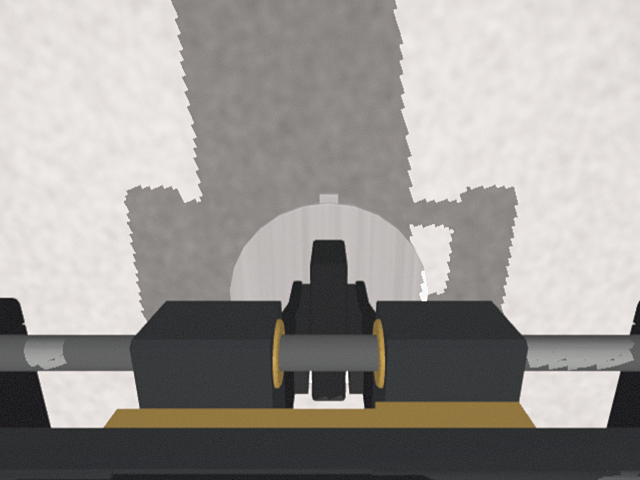

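```bash
python3 - <<'E'
from bench import monitor
from h import *
delta(monitor.read_state(),[.5718,-.0131,.1958],175.65)
E
```

```text
xyz [ 0.0272  0.3334 -0.1001] rxyz [-0.      0.     -0.0482]
```

Request:
drive_tool --plan '[{"rx": 0,"ry": 0,"rz": 0,"x": 0,"y": 0,"z": -0.02,"fingers": 0},{"rx": 0,"ry": 0,"rz": 0,"x": 0,"y": 0,"z": -0.06,"fingers": 0},{"rx": 0,"ry": 0,"rz": 0,"x": 0,"y": 0,"z": -0.1,"fingers": 0},{"rx": 0,"ry": 0,"rz": -0.016,"x": 0.009,"y": 0.06,"z": -0.1,"fingers": 0},{"rx": 0,"ry": 0,"rz": -0.032,"x": 0.014,"y": 0.12,"z": -0.1,"fingers": 0},{"rx": 0,"ry": 0,"rz": -0.048,"x": 0.019,"y": 0.18,"z": -0.1,"fingers": 0},{"rx": 0,"ry": 0,"rz": -0.048,"x": 0.024,"y": 0.24,"z": -0.1,"fingers": 0},{"rx": 0,"ry": 0,"rz": -0.048,"x": 0.027,"y": 0.3,"z": -0.1,"fingers": 0},{"rx": 0,"ry": 0,"rz": -0.048,"x": 0.0272,"y": 0.3334,"z": -0.1,"fingers": 0},{"rx": 0,"ry": 0,"rz": -0.048,"x": 0.0272,"y": 0.3334,"z": -0.1,"fingers": 0},{"rx": 0,"ry": 0,"rz": -0.048,"x": 0.0272,"y": 0.3334,"z": -0.1,"fingers": 0}]'

```text
time: 15.85
ee_pos: [0.5717, -0.0137, 0.1963]
eef_rot: [0.039, 0.999, -0.0, 0.0]
ft_force: [-0.1, -1.3, -2.3]
width: 0.0141
```

```bash
python3 w.py w13;  python3 - <<'E'
from bench import monitor,viewer
from h import *
for n,(a,b,c_,d) in {"scene":(200,300,280,400)}.items():
    c=viewer.camera(n);cv2.imwrite("pics/s13.png",cv2.resize(c["color"][a:b,c_:d,::-1],None,fx=6,fy=6));np.savez("s13.npz",**c)
s=monitor.read_state();brief(s)
P,u,v=cloud(np.load("w13.npz"))
print(np.histogram(sel(P,.572,-.013,.1,.1,.2)[:,2],10))
Q=sel(P,.572,-.013,.09,.118,.128);print("disc",len(Q),np.median(Q,0),rect(Q))
Q=sel(P,.572,-.013,.045,.148,.162);print("bar",len(Q),np.median(Q,0),rect(Q))
Q=sel(P,.58,.106,.062,.056,.066);print("blk",len(Q),np.median(Q,0),rect(Q))
delta(s,[.5718,-.0131,.1758],175.65)
E
```

```text
t 15.85 pos [ 0.5717 -0.0137  0.1963] yaw 175.56 tilt 0.05 F [-0.1 -1.3 -2.3] w 0.0141 q7 [ 0.6   0.4  -0.81  1.69  0.31  1.18  1.21]
[ 0.491 -0.008  0.291] [ 0.29 -0.02 -0.96]
t 15.95 pos [ 0.5716 -0.0146  0.196 ] yaw 175.47 tilt 0.05 F [-0.4 -0.5 -1.6] w 0.0138 q7 [ 0.6   0.4  -0.81  1.69  0.31  1.18  1.21]
(array([12956,   412,   533,   622,  4393,   585,   441,   784,   217,
         525]), array([0.11876234, 0.12688565, 0.13500895, 0.14313226, 0.15125556,
       0.15937886, 0.16750217, 0.17562547, 0.18374878, 0.19187208,
       0.19999539]))
disc 13014 [ 0.54883685 -0.01098853  0.12507337] (array([566.1, -11.3]), array([85.9, 81.2]), 34.3)
bar 4833 [ 0.56059415 -0.0134074   0.15696671] (array([570.2, -16.7]), array([33.6, 61.1]), 70.5)
blk 7077 [0.55930196 0.09578767 0.06235138] (array([579.7, 105.4]), array([51.4, 92.4]), 85.7)
xyz [-0.0001  0.0015  0.0202] rxyz [-0.0001  0.     -0.0005]
```

View pics/w13.png

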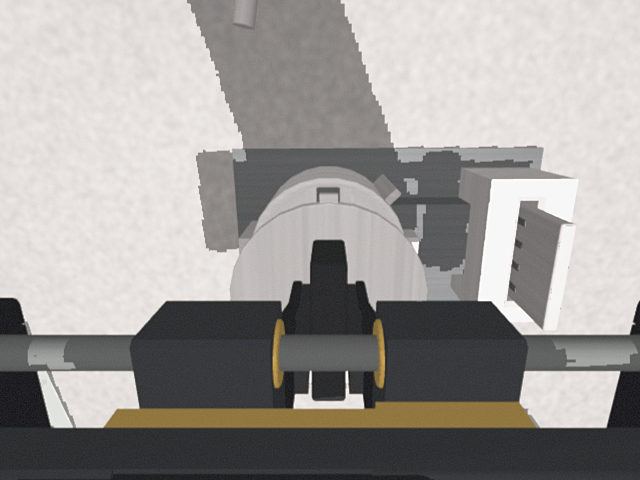

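View pics/s13.png

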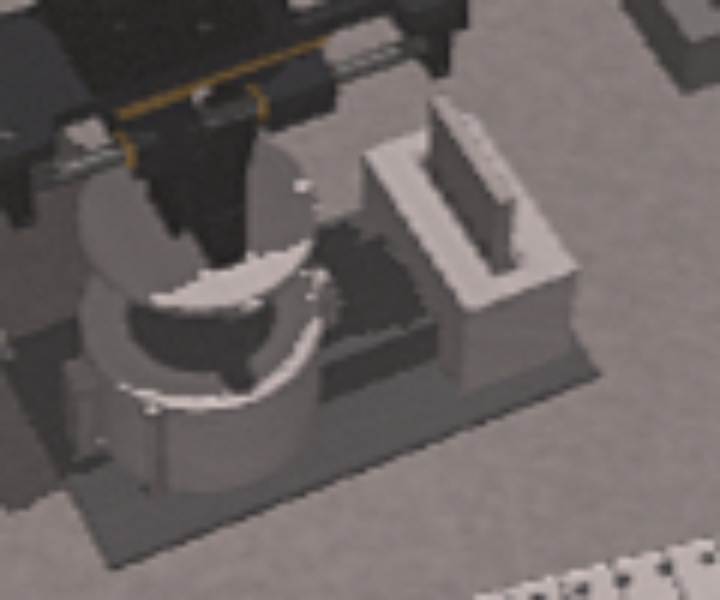

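The wrist view shows the pot's notch at (328,195), in line with the bar at column 328. The scene view shows the cap hovering over the pot with the plate standing in the slot. I check the along-bar offset from disc and rim arcs in the same image.

```bash
python3 - <<'E'
from h import *
from scipy.optimize import least_squares
def fit(Q,R,cx,cy,outer):
    # boundary points per angular bin (world), max radius
    a=np.arctan2(Q[:,1]-cy,Q[:,0]-cx);r=np.hypot(Q[:,1]-cy,Q[:,0]-cx)
    b=np.round(a/0.05);E=[]
    for k in np.unique(b):
        m=b==k; E.append(Q[m][np.argmax(r[m])])
    E=np.array(E)
    f=lambda p:np.hypot(E[:,0]-p[0],E[:,1]-p[1])-R
    s=least_squares(f,[cx,cy],loss="soft_l1",f_scale=5e-4)
    return s.x,np.median(abs(f(s.x))),len(E)
for n,y0 in [("w3",-.0137),("w9",-.0137)]:
    P,_,_=cloud(np.load(n+".npz"));Q=sel(P,.571,-.0137,.052,.060,.0645);print(n,"pot",fit(Q,.048,.571,-.0137,1))
P,_,_=cloud(np.load("w13.npz"));Q=sel(P,.571,-.0137,.052,.1205,.1275);Q=Q[(Q[:,0]<.556)];print("cap held",fit(Q,.046,.571,-.0137,1))
Q=sel(P,.571,-.0137,.06,.060,.0645);Q=Q[Q[:,0]<.535];print("pot13",len(Q),fit(Q,.048,.571,-.0137,1))
P,_,_=cloud(np.load("w12.npz"));Q=sel(P,.473,-.3337,.052,.0205,.0275);
d=np.array([np.cos(np.radians(158.3)),np.sin(np.radians(158.3))]);Q=Q[((Q[:,:2]-[.473,-.3337])@d)>.015];print("cap12",fit(Q,.046,.473,-.3337,1))
c=np.load("top0.npz");P,_,_=cloud(c)
Q=sel(P,.5725,-.013,.052,.057,.063);print("top pot",fit(Q,.048,.5725,-.013,1))
Q=sel(P,.4745,-.333,.05,.0195,.025);print("top cap",fit(Q,.046,.4745,-.333,1))
E
```

```text
w3 pot (array([ 0.57095802, -0.01396474]), np.float64(0.0006136376304675048), 127)
w9 pot (array([ 0.5710044 , -0.01394954]), np.float64(0.0005642080425831697), 127)
cap held (array([ 0.57153212, -0.01401101]), np.float64(0.00014708490038815164), 52)
pot13 1281 (array([ 0.57135552, -0.01392619]), np.float64(0.00012041731981376341), 33)
cap12 (array([ 0.47359547, -0.33324535]), np.float64(0.00017907598211265585), 51)
top pot (array([ 0.57289689, -0.01335939]), np.float64(0.0010324313999207947), 126)
top cap (array([ 0.4748461 , -0.33267312]), np.float64(0.0009150031404070308), 127)
```

The held cap and the pot agree within 0.2 mm in the same image. Lowering.

Request:
drive_tool --plan '[{"rx": 0,"ry": 0,"rz": 0,"x": 0,"y": 0.0004,"z": 0.02,"fingers": 0},{"rx": 0,"ry": 0,"rz": 0,"x": 0,"y": 0.0004,"z": 0.032,"fingers": 0},{"rx": 0,"ry": 0,"rz": 0,"x": 0,"y": 0.0004,"z": 0.038,"fingers": 0},{"rx": 0,"ry": 0,"rz": 0,"x": 0,"y": 0.0004,"z": 0.041,"fingers": 0},{"rx": 0,"ry": 0,"rz": 0,"x": 0,"y": 0.0004,"z": 0.044,"fingers": 0},{"rx": 0,"ry": 0,"rz": 0,"x": 0,"y": 0.0004,"z": 0.047,"fingers": 0},{"rx": 0,"ry": 0,"rz": 0,"x": 0,"y": 0.0004,"z": 0.047,"fingers": 0}]'

```text
time: 16.82
ee_pos: [0.5718, -0.0126, 0.1487]
eef_rot: [0.039, 0.999, -0.0, -0.0]
ft_force: [0.9, 0.0, -2.1]
width: 0.0137
```

Request:
drive_tool --plan '[{"rx": 0,"ry": 0,"rz": 0,"x": 0,"y": 0,"z": 0.003,"fingers": 0},{"rx": 0,"ry": 0,"rz": 0,"x": 0,"y": 0,"z": 0.006,"fingers": 0},{"rx": 0,"ry": 0,"rz": 0,"x": 0,"y": 0,"z": 0.008,"fingers": 0},{"rx": 0,"ry": 0,"rz": 0,"x": 0,"y": 0,"z": 0.009,"fingers": 0},{"rx": 0,"ry": 0,"rz": 0,"x": 0,"y": 0,"z": 0.009,"fingers": 0},{"rx": 0,"ry": 0,"rz": 0,"x": 0,"y": 0,"z": 0.009,"fingers": 0}]'

```text
time: 17.58
ee_pos: [0.5719, -0.0126, 0.1398]
eef_rot: [0.039, 0.999, -0.0, 0.0]
ft_force: [-0.2, -0.5, -2.0]
width: 0.0139
```

```bash
python3 w.py w14;  python3 - <<'E'
from bench import monitor,viewer
from h import *
c=viewer.camera("scene");cv2.imwrite("pics/s14.png",cv2.resize(c["color"][200:300,280:400,::-1],None,fx=6,fy=6))
P,_,_=cloud(np.load("w14.npz"));Q=sel(P,.571,-.0137,.05,.06,.075);Q=Q[Q[:,0]<.55];print(len(Q),np.percentile(Q[:,2],[5,50,95]))
print(monitor.read_state()["torque"])
E
```

```text
t 17.57 pos [ 0.5719 -0.0126  0.1398] yaw 175.58 tilt 0.01 F [-0.2 -0.5 -2. ] w 0.0139 q7 [ 0.57  0.47 -0.78  1.74  0.37  1.08  1.17]
[ 0.491 -0.007  0.235] [ 0.29 -0.02 -0.96]
8169 [0.06186464 0.06840652 0.06961081]
[ 0.17968261 -0.12173351  0.05879316]
```

View pics/s14.png

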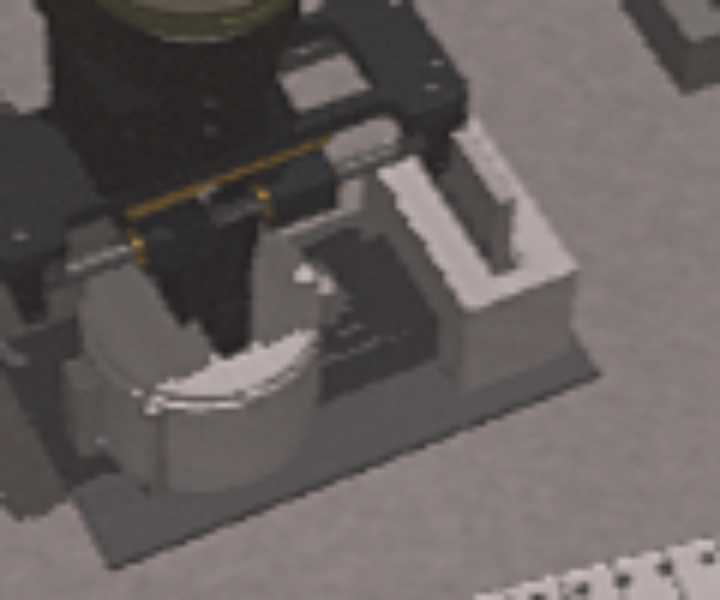

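View pics/w14.png

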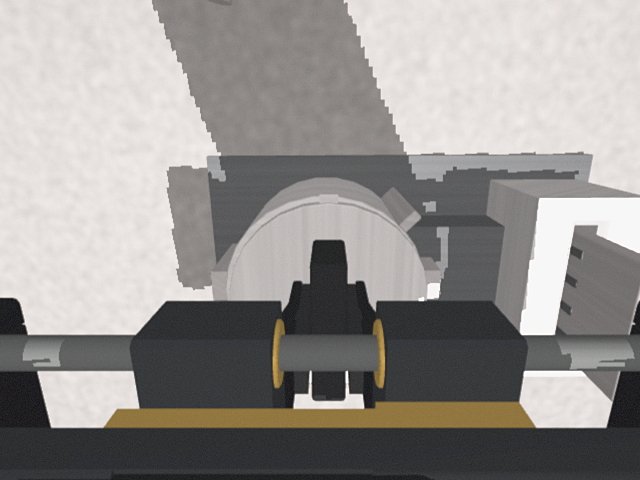

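The disc reads 66 mm after the bias correction, with the lugs through. One more millimetre to rest it on the rim.

Request:
drive_tool --plan '[{"rx": 0,"ry": 0,"rz": 0,"x": 0,"y": 0.0004,"z": 0.0005,"fingers": 0},{"rx": 0,"ry": 0,"rz": 0,"x": 0,"y": 0.0004,"z": 0.001,"fingers": 0},{"rx": 0,"ry": 0,"rz": 0,"x": 0,"y": 0.0004,"z": 0.001,"fingers": 0}]'

```text
time: 18.05
ee_pos: [0.5719, -0.0125, 0.1397]
eef_rot: [0.039, 0.999, -0.001, 0.0]
ft_force: [-6.5, -2.4, 11.2]
width: 0.0138
```

It rests with 11 N. Easing the press and turning clockwise (tool +z) in two halves.

Request:
drive_tool --plan '[{"rx": 0,"ry": 0,"rz": 0,"x": 0,"y": -0.001,"z": -0.0006,"fingers": 0},{"rx": 0,"ry": 0,"rz": 0.01,"x": 0,"y": -0.001,"z": -0.0006,"fingers": 0},{"rx": 0,"ry": 0,"rz": 0.02,"x": 0,"y": -0.001,"z": -0.0006,"fingers": 0},{"rx": 0,"ry": 0,"rz": 0.03,"x": 0,"y": -0.001,"z": -0.0006,"fingers": 0},{"rx": 0,"ry": 0,"rz": 0.04,"x": 0,"y": -0.001,"z": -0.0006,"fingers": 0},{"rx": 0,"ry": 0,"rz": 0.05,"x": 0,"y": -0.001,"z": -0.0006,"fingers": 0},{"rx": 0,"ry": 0,"rz": 0.06,"x": 0,"y": -0.001,"z": -0.0006,"fingers": 0},{"rx": 0,"ry": 0,"rz": 0.06,"x": 0,"y": -0.001,"z": -0.0006,"fingers": 0}]'

```text
time: 19.05
ee_pos: [0.5722, -0.0134, 0.1398]
eef_rot: [0.225, 0.974, -0.0, 0.001]
ft_force: [-0.2, -0.3, 4.5]
width: 0.0137
```

```bash
python3 w.py w15; python3 - <<'E'
from bench import monitor
print(monitor.read_state()["torque"])
E
```

```text
t 19.05 pos [ 0.5722 -0.0134  0.1398] yaw 154.0 tilt 0.06 F [-0.2 -0.3  4.5] w 0.0137 q7 [ 0.52  0.45 -0.71  1.74  0.33  1.07  0.82]
[0.499 0.022 0.235] [ 0.26 -0.13 -0.96]
[-0.17392744 -0.01012188 -0.16333636]
```

View pics/w15.png

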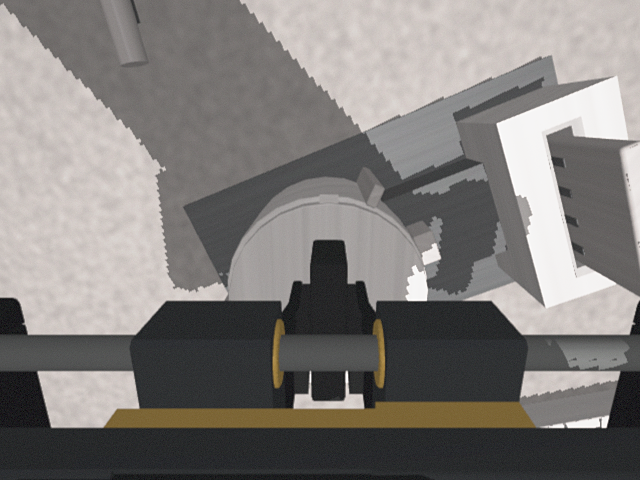

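The ear and bar still line up at column 328, with the post at (370,187) coming round. About 23° remain.

Request:
drive_tool --plan '[{"rx": 0,"ry": 0,"rz": 0.01,"x": 0,"y": 0,"z": 0,"fingers": 0},{"rx": 0,"ry": 0,"rz": 0.02,"x": 0,"y": 0,"z": 0,"fingers": 0},{"rx": 0,"ry": 0,"rz": 0.03,"x": 0,"y": 0,"z": 0,"fingers": 0},{"rx": 0,"ry": 0,"rz": 0.04,"x": 0,"y": 0,"z": 0,"fingers": 0},{"rx": 0,"ry": 0,"rz": 0.05,"x": 0,"y": 0,"z": 0,"fingers": 0},{"rx": 0,"ry": 0,"rz": 0.058,"x": 0,"y": 0,"z": 0,"fingers": 0},{"rx": 0,"ry": 0,"rz": 0.065,"x": 0,"y": 0,"z": 0,"fingers": 0},{"rx": 0,"ry": 0,"rz": 0.065,"x": 0,"y": 0,"z": 0,"fingers": 0},{"rx": 0,"ry": 0,"rz": 0.065,"x": 0,"y": 0,"z": 0,"fingers": 0},{"rx": 0,"ry": 0,"rz": 0.065,"x": 0,"y": 0,"z": 0,"fingers": 0}]'

```text
time: 20.35
ee_pos: [0.5721, -0.0135, 0.1398]
eef_rot: [0.417, 0.909, -0.0, 0.0]
ft_force: [-1.4, -2.5, 4.7]
width: 0.0136
```

```bash
python3 w.py w16; python3 - <<'E'
from bench import monitor,viewer
from h import *
c=viewer.camera("scene");cv2.imwrite("pics/s16.png",cv2.resize(c["color"][200:300,280:400,::-1],None,fx=6,fy=6))
P,_,_=cloud(np.load("w16.npz"));Q=sel(P,.571,-.0137,.045,.0665,.0715);print(len(Q),np.percentile(Q[:,2],[5,50,95]))
A=np.c_[Q[:,:2]-Q[:,:2].mean(0),np.ones(len(Q))];print("tilt",np.linalg.lstsq(A,Q[:,2],rcond=None)[0])
P,_,_=cloud(c)
for nm,x,y,rad,a,b in [("block",.77,.075,.09,.02,.03),("plate",.58,.106,.05,.09,.11)]:
    Q=sel(P,x,y,rad,a,b);print(nm,len(Q),rect(Q) if len(Q) else 0)
print(monitor.read_state()["torque"])
E
```

```text
t 20.35 pos [ 0.5721 -0.0135  0.1398] yaw 130.67 tilt 0.06 F [-1.4 -2.5  4.7] w 0.0136 q7 [ 0.47  0.43 -0.63  1.75  0.29  1.06  0.44]
[0.519 0.047 0.235] [ 0.19 -0.22 -0.96]
12416 [0.06759127 0.06859677 0.06960521]
tilt [ 0.00057012 -0.00121743  0.06860576]
block 1283 (array([772.6,  85. ]), array([152.9,  83.5]), 70.6)
plate 63 (array([591.2, 101.9]), array([11. , 40.8]), 86.4)
[-0.24161717  0.13167024  0.01330667]
```

View pics/w16.png

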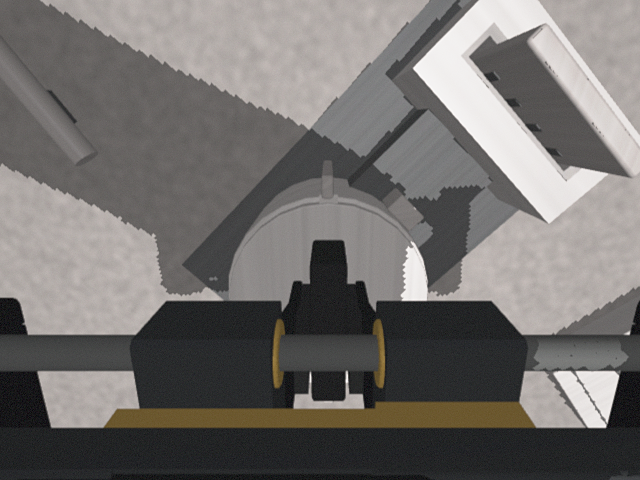

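View pics/s16.png

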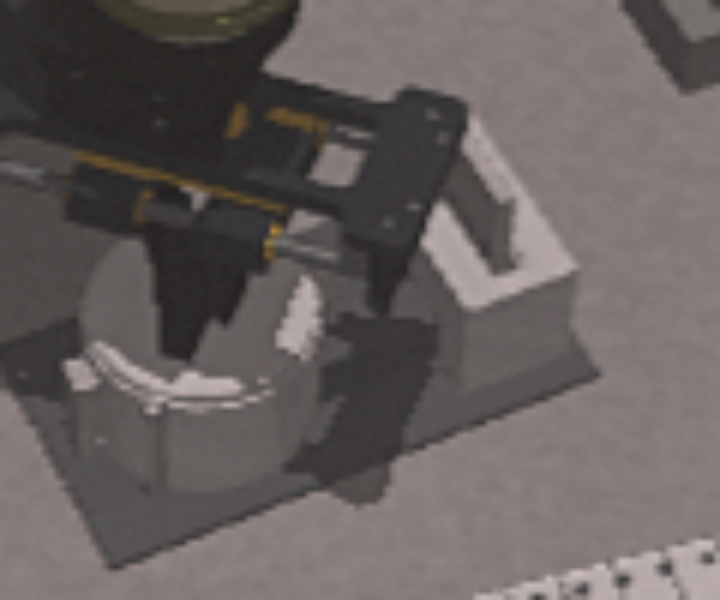

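The wrist view shows the bar (328), the ear and the half-way post (328,180) in one line, the disc level at fitted height, and the plate standing in its slot. Handing in.

```bash
python3 - <<'E'
from bench import monitor,workorder
from h import *
print(workorder.close_job()); brief(monitor.read_state())
E
```

```text
the job is handed in; nothing more can be done
None
the job is handed in; nothing more can be done
```

The baffle plate is home in the trap's slot and released. The bayonet cap is seated in the pot and turned 45° clockwise to the half-way posts, still gripped at 25 N. I handed the job in with the clock at about 20.4 s; no verdict was reported.

**Plate:** it pressed on the slot floor with about 15 N before I let go. Afterwards it measured upright, about 0.6 mm from the slot's centre, with its top at 100 mm once the wrist camera's roughly 2 mm height error is corrected.

**Cap:** the disc is level and at fitted height. The last wrist picture shows the bar, ear and half-way post in line, with the tool at yaw 130.7° against a target of 130.65°. The cap is pressed on the rim with about 5 N.

**Not confirmed:**
- I had no direct reading of the spring ring; I judged the turn from the tool's yaw and that picture, and it stayed well short of the lock.
- The last scene-camera size fits for the plate and the block were unusable. The arm hid part of the plate, and other points mixed into the block's fit.
- I did not measure the bystanders again at the end, but no move went near them.

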